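# Fit the grinder's spacer and hold its guard at 60 degrees

## Robot

A 6-joint arm with a two-finger parallel gripper is mounted at the origin on the work surface. World frame = base frame: x ahead of the robot, y to its left, z up, the work surface at z = 0. Lengths are in m, angles in rad, forces in N, time in s.
With the tool pointing down it reaches from about 0.375 to 0.925 m from the base axis. Payload 5.7 kg.
Tool frame: the origin (TCP) lies at the very end of the fingers, on their centre line; the grasp point (between the pads) lies 19 mm behind it; z points along the fingers, y is the direction in which the jaws open and shut (so a half turn about z gives the same grasp; the last joint's range is limited). The gripper opens to 88 mm and grips with 3 to 60 N. Pads are 20 mm wide; open, the fingers measure 115 mm over their backs; the gripper's body (75 mm by 178 mm) begins 61 mm behind the grasp point.
Start: joints at [1.21, 0.359, 1.51, -0, 1.272, -0.115], TCP at [0.146, 0.582, 0.223] pointing down, gripper open.
Joint ranges: [-2.97, 2.97], [-1.01, 2.36], [0.21, 2.38], [-0.96, 4.11], [0.2, 2.71], [-2.98, 2.98]. Speed limits (rad/s): [2.39, 2.39, 3.14, 3.14, 3.14, 3.14].

## Interface

Orientations are given as a rotation vector (axis times angle).
In Python, from rig import robot gives the robot as it stands. The module is installed in compiled form; this text tells all that it offers. Calls block until the motion is done:
- robot.move_to(position, orientation): joint-space move of the TCP to a pose.
- robot.servo_line(position, orientation=None, rate=0.15): straight line of the TCP; orientation=None keeps the orientation; rate is the mean speed in m/s.
- robot.move_j(angles): joint-space move.
- robot.ungrasp() and robot.grasp(force=None): open the fingers fully, or close them until they stop; force is the grip in N (None keeps the last).
- robot.wait(seconds).
- robot.ik(position, orientation): joint angles nearest the present ones, or None.
- robot.read_state(): the state.
- robot.read_camera(name): name is "scene" or "top" or "wrist"; returns (picture, depth): 420x560x3 uint8, red, green, blue; 420x560 float32, m along the optical axis (not along the pixel's ray), 0 where there is no reading.
- robot.camera_info(name): a dict with "intrinsics" (3x3 intrinsics, pixels), "R" (3x3) and "t" (3): a world point X has camera coordinates R X + t. Camera axes: x right, y down, z forward; pixel columns grow to the right and rows downward; lengths in m; the calibration is good to about 2 mm. The wrist camera is an equidistant fisheye: a pixel r from the principal point sees the ray r / f radians off the axis. A picture is of the moment at which its call begins: read the wrist's pose just before it. camera_info takes no time and is no camera call; for the wrist camera it gives the pose at the moment of the call.
A pose or a line that the arm cannot do raises robot.PlanningError and nothing moves.
- robot.finish_job(): hands the job in, once; it reports no verdict.
The state is a dict: "clock": time; "joint_positions": joint angles; "dq": joint speeds; "tau": joint torques, N m; "eef_pos": TCP position; "tool_rot": TCP orientation; "ft_force": force on the tool from outside, world axes, zero at the start; "ft_torque": the same for the moment, N m; "grip_width": finger opening in m.
Only numpy, scipy, OpenCV 4.12 (cv2) and the standard library are available. Lean on these libraries where they do the work, as an engineer would, in place of code of your own. Each camera call takes 0.05 s, during which the arm holds its last target.

## Task

Slide the brass spacer down over the upright spindle of the green flat-disc grinder until it sits fully home on the flange, and let go of it without dropping it. Then bring the yellow guard, which has a black bar along its edge and leans back on its stop, forward to 60 degrees up from shut (give or take 5; the red mark on its white scales) and keep holding it still there with the fingers so that I can gauge its gap to the spacer: it would fall shut, so never let it drop, and finish while holding it. Leave everything else on the bench where it is.

Things in the scene. Friction and masses are not known exactly. Their poses are not given: they have to be found in the camera images.
- grinder: green grinder with a vertical spindle, fixed. Origin on the bench below the spindle axis; z up, x from spindle to hinge (away from the robot, up to 0.25 rad askew), y along the hinge. Base x -120 to 170, y -120 to 120 mm, 50 mm high; motor housing behind the hinge 110 mm high. At both hinge ends a round white scale, 60 mm radius, thick red tick at 60 degrees
- flange_top (a point): centre of the top face of the dark steel flange (70 mm across), 58 mm above the bench: the spindle rises from here and the spacer's lower face rests here when home, its centre then 20 mm higher
- spindle_tip (a point): top end of the steel spindle, 118 mm above the bench, on its axis: 22 mm diameter, 60 mm long above the flange, top 5 mm tapered to 14 mm diameter
- spacer_centre (a point): brass spacer ring, standing on its end on the bench: outside 46 mm, bore 26 mm, 40 mm high, about 0.4 kg; point at its centre, half-way up, axis z. It lies to the left or to the right of the grinder
- guard (a joint): angle of the yellow steel guard, rad: 0 shut (level, over the spindle), 1.047 = 60 degrees up, 1.571 upright, 2.007 (115 degrees) leaning back on its stop, where it starts. Free hinge, no stay: past about 1.65 it falls back to the stop, below that it falls shut. About 0.7 kg; under 4 N at the bar moves or holds it
- guard_hinge (a point): middle of the guard's hinge axis, 105 mm behind the spindle (grinder x) and 140 mm above the bench; the axis runs along the grinder's y. Seen from the hinge, the bar's centre lies at 200 mm x (-cos angle) along the grinder's x and 200 mm x sin angle upwards
- guard_bar (a point): centre of the black round bar at the guard's free edge, 14 mm in diameter, parallel to the hinge (along the grinder's y), 200 mm from the hinge axis. Free for 95 mm between two side arms, with a 36 mm deep gap between the bar's surface and the guard's sheet; it can be pinched from above and turns between the fingers
- collar_centre (a point): dark steel collar lying flat, not for this job: 52 mm across, 24 mm high, 18 mm bore (too small for the spindle); point at its centre
- hammer: hand hammer with a long handle, lying on the bench at the left; leave alone
- brush: brush with a handle, lying on the bench at the right; leave alone
- tin: open aluminium tin, 72 mm across and 80 mm high, at the left far side; leave alone
- grease_can: closed red can, 70 mm across and 100 mm high, at the right far side; leave alone
- wrench: steel wrench lying on the bench at the right; leave alone
- nut: steel hexagon nut, 42 mm across corners, 18 mm high, lying at the right far side; leave alone
Things that resemble listed ones, but are neither listed nor needed, are in the scene too. Of the things shaped like the part that bears spacer_centre, the brass one is meant.

How it is judged:
By the outcome, as a careful person would: the job done as asked, in the order asked, and still so for the second after the job is handed in, while the arm keeps its last pose, push and grip.
It also fails if it takes over 72 s, if anything falls off the work surface, if the arm or the gripper's body presses on something with over 40 N, if the wrist force passes 120 N, or if a joint passes its speed limit or range.

## Working session

There is one attempt and no reset: what is moved stays moved. The work goes in short steps, each a Python script; the robot and the scene stay as the last script left them, time stands still between calls to the robot, and variables do not carry over. Pictures are saved under pics/ and viewed, and the job is handed in when it is done.

```bash
mkdir -p pics; python3 - <<'E'
from rig import robot
import cv2,numpy as np
s=robot.read_state();print(s['clock'],s['eef_pos'],s['tool_rot'],s['grip_width'])
for n in ['scene','top']:
    im,d=robot.read_camera(n);np.savez(f'{n}0.npz',im=im,d=d)
    cv2.imwrite(f'pics/{n}0.png',im[:,:,::-1]);c=robot.camera_info(n);print(n,c['intrinsics'].tolist(),np.round(c['R'],4).tolist(),c['t'])
E
```

```text
0.0 [0.14573996 0.58128091 0.22179796] [-3.85062927e-01 -3.11745676e+00  2.90502294e-03] 0.08809555796636258
scene [[405.01972270979957, 0.0, 273.9620571552105], [0.0, 405.01972270979957, 205.5355501085741], [0.0, 0.0, 1.0]] [[-0.5107, 0.8597, -0.0136], [0.6499, 0.3756, -0.6607], [-0.5629, -0.3462, -0.7505]] [ 0.30839786 -0.27822369  1.74252166]
top [[437.24366573798324, 0.0, 277.32807147861797], [0.0, 437.24366573798324, 206.8265850211411], [0.0, 0.0, 1.0]] [[0.003, -0.9999, 0.0109], [-0.9987, -0.0035, -0.0503], [0.0504, -0.0107, -0.9987]] [-0.04719873  0.5635603   1.18638065]
```

View pics/scene0.png

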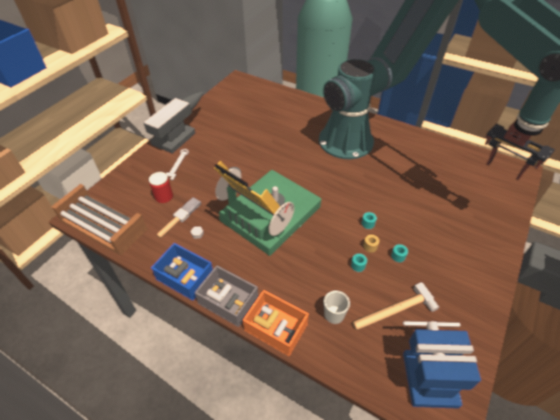

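View pics/top0.png

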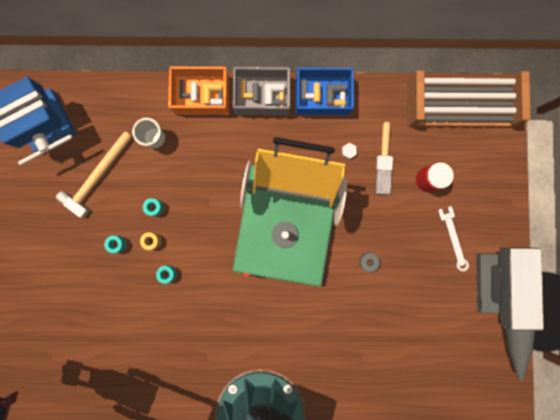

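The top view shows the brass spacer at (149,241) among three teal look-alikes at (152,207), (115,244) and (165,275). The spindle is at about (285,235), the black bar runs from (275,141) to (333,149), and the collar is at (370,262). Next I'll measure them.

```bash
cat > h.py <<'E'
from rig import robot
import cv2,numpy as np
from scipy.spatial.transform import Rotation as Rot
def ray(c,uv):
    K,R,t=c['intrinsics'],c['R'],c['t']
    d=R.T@np.array([(uv[0]-K[0,2])/K[0,0],(uv[1]-K[1,2])/K[1,1],1.]); return -R.T@t,d/np.linalg.norm(d)
def fray(c,uv):
    K,R,t=c['intrinsics'],c['R'],c['t']
    x=np.array([uv[0]-K[0,2],uv[1]-K[1,2]]);r=np.linalg.norm(x);th=r/K[0,0]
    d=R.T@np.r_[x/max(r,1e-9)*np.sin(th),np.cos(th)];return -R.T@t,d
def onz(o_d,z):
    o,d=o_d;return o+d*(z-o[2])/d[2]
def tri(a,b):
    A=np.c_[a[1],-b[1]];s=np.linalg.lstsq(A,b[0]-a[0],rcond=None)[0]
    p,q=a[0]+a[1]*s[0],b[0]+b[1]*s[1];return (p+q)/2,np.linalg.norm(p-q)
def proj(c,X):
    p=c['R']@np.asarray(X)+c['t'];p=c['intrinsics']@p;return p[:2]/p[2]
def blobs(m,amin=30):
    n,l,s,ce=cv2.connectedComponentsWithStats(m.astype(np.uint8))
    return [(s[i].tolist(),ce[i].round(1).tolist()) for i in range(1,n) if s[i,4]>=amin]
def down(yaw): # tool z down, jaw(y) axis along direction yaw+90deg
    c,s=np.cos(yaw),np.sin(yaw)
    return Rot.from_matrix(np.array([[c,s,0],[s,-c,0],[0,0,-1.]])).as_rotvec()
E
python3 - <<'E'
from h import *
for n in ['top','scene']:
    f=np.load(f'{n}0.npz');im=f['im'];hsv=cv2.cvtColor(im,cv2.COLOR_RGB2HSV);H,S,V=cv2.split(hsv)
    print(n)
    print('brass/yellow',blobs((H>15)&(H<30)&(S>130)&(V>110)))
    print('teal',blobs((H>80)&(H<95)&(S>130)&(V>90)))
    print('green',blobs((H>60)&(H<90)&(S>80)&(V>40),800))
    print('dark',blobs((V<50),60))
    x,y=(149,241) if n=='top' else (372,243)
    print(hsv[y-10:y+11:2,x],)
    cv2.imwrite(f'pics/{n}_g.png',cv2.resize(im[120:300,220:400] if n=='top' else im[145:265,190:340],None,fx=4,fy=4,interpolation=cv2.INTER_CUBIC)[:,:,::-1][:600,:800])
E
```

```text
top
brass/yellow [([187, 81, 5, 11, 40], [188.4, 85.6]), ([186, 81, 39, 26, 423], [206.8, 91.7]), ([241, 80, 12, 18, 106], [244.4, 90.8]), ([314, 84, 6, 18, 88], [316.9, 92.6]), ([279, 92, 5, 8, 34], [281.2, 95.2]), ([333, 100, 12, 5, 50], [338.8, 102.3]), ([253, 148, 93, 59, 3282], [297.7, 173.8]), ([140, 233, 19, 17, 229], [149.1, 240.8])]
teal [([144, 199, 17, 16, 177], [152.3, 206.8]), ([105, 236, 18, 16, 179], [113.9, 244.0]), ([157, 266, 18, 17, 180], [165.5, 274.3])]
green [([234, 188, 99, 97, 6636], [283.6, 237.6])]
dark [([275, 139, 59, 15, 195], [306.5, 146.0]), ([534, 273, 26, 79, 1394], [549.8, 315.3]), ([249, 393, 48, 27, 694], [273.1, 410.2]), ([0, 405, 6, 15, 75], [2.1, 411.8])]
[[ 12 160 155]
 [ 21 155 255]
 [ 23 148 255]
 [ 16 163 142]
 [ 12 152  74]
 [ 10 143  80]
 [ 14 153  80]
 [ 17 168 203]
 [ 25 140 255]
 [ 18 161 241]
 [ 11 160 156]]
scene
brass/yellow [([218, 161, 10, 9, 43], [222.0, 165.2]), ([215, 167, 32, 23, 97], [231.0, 179.2]), ([250, 190, 29, 23, 294], [266.6, 200.6]), ([364, 235, 15, 17, 199], [371.0, 242.7]), ([182, 271, 11, 12, 36], [186.9, 276.9]), ([254, 310, 25, 18, 198], [266.8, 319.3])]
teal [([363, 213, 12, 15, 134], [368.6, 219.8]), ([393, 246, 14, 15, 160], [399.3, 252.6]), ([353, 255, 13, 16, 163], [358.6, 262.0])]
green [([253, 172, 66, 81, 1281], [287.7, 202.6])]
dark [([538, 54, 22, 28, 475], [550.0, 67.9]), ([349, 60, 24, 12, 155], [362.2, 64.9]), ([325, 83, 19, 28, 339], [333.6, 97.0]), ([514, 122, 26, 13, 95], [524.2, 130.2]), ([488, 125, 21, 22, 198], [496.7, 134.3]), ([527, 153, 17, 12, 77], [533.9, 158.8])]
[[ 12 140 146]
 [ 18 144 223]
 [ 17 146 205]
 [ 17 142 154]
 [ 17 141 145]
 [ 17 145 207]
 [ 18 144 222]
 [ 17 142 172]
 [ 17 142 172]
 [ 16 142 167]
 [ 12 138 144]]
```

View pics/top_g.png

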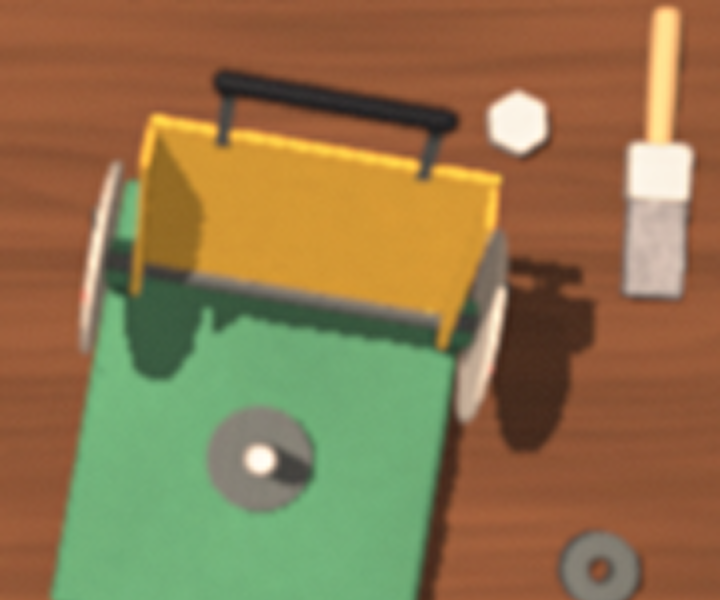

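View pics/scene_g.png

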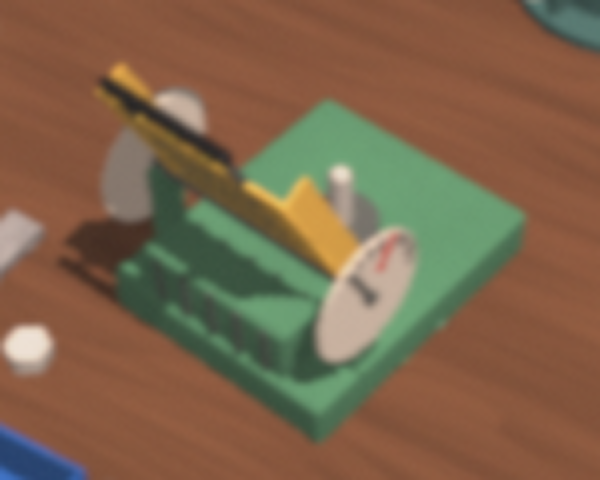

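```bash
python3 - <<'E'
from h import *
T=robot.camera_info('top');S=robot.camera_info('scene')
f=np.load('top0.npz');im=f['im'];g=cv2.cvtColor(im,cv2.COLOR_RGB2HSV)
fs=np.load('scene0.npz')
print('tip top',onz(ray(T,(284.6,234.6)),.118),'tri',tri(ray(T,(284.6,234.6)),ray(S,(275,187.6))))
print('flange top',onz(ray(T,(285.1,234.6)),.058))
print('brass',onz(ray(T,(149.1,240.8)),.04), tri(ray(T,(149.1,240.8)),ray(S,(371,239.5))))
for p in [(152.3,206.8),(113.9,244),(165.5,274.3)]: print('teal',onz(ray(T,p),.04))
print('collar',onz(ray(T,(370,262)),.024))
a=onz(ray(T,(276,140.2)),.321);b=onz(ray(T,(333,149.3)),.321);print('bar',a,b,(a+b)/2,np.linalg.norm(a-b),np.degrees(np.arctan2(*(a-b)[1::-1])) )
# top-view base edges: green mask, lines
H,Sa,V=cv2.split(g);m=((H>60)&(H<90)&(Sa>80)&(V>70)).astype(np.uint8)
L=[];R=[]
for v in range(222,268):
    u=np.where(m[v])[0]
    L.append(onz(ray(T,(u.min()-.5,v)),.05)[:2]);R.append(onz(ray(T,(u.max()+.5,v)),.05)[:2])
for P in (L,R):
    vx,vy,x,y=cv2.fitLine(np.array(P,np.float32),cv2.DIST_HUBER,0,.01,.01).ravel();
    if vx<0:vx,vy=-vx,-vy
    print('edge yaw',np.degrees(np.arctan2(vy,vx)),x,y)
print('depth tip',fs['d'][187,275],(S['R']@np.array([.5,0,.118])+S['t']))
E
```

```text
tip top [ 0.48898711 -0.06264352  0.118     ] tri (array([ 0.48889957, -0.06248739,  0.11812147]), np.float64(0.000353693976682579))
flange top [ 0.48821039 -0.06561544  0.058     ]
brass [0.47042484 0.29688758 0.04      ] (array([0.47056856, 0.2966633 , 0.0397642 ]), np.float64(0.0006329288947497119))
teal [0.56130636 0.28994917 0.04      ]
teal [0.4616653  0.39027148 0.04      ]
teal [0.38167997 0.2518302  0.04      ]
collar [ 0.41421952 -0.29717994  0.024     ]
bar [ 0.68567305 -0.03891325  0.321     ] [ 0.66736395 -0.15644288  0.321     ] [ 0.6765185  -0.09767807  0.321     ] 0.11894719768623971 81.14547351877178
edge yaw -85.5214 0.47887427 0.12719879
edge yaw -10.008213 0.45904 -0.17750825
depth tip 1.4017606 [ 0.05146331 -0.03124488  1.372508  ]
```

Triangulation is consistent: tip height 0.118, ring top 0.040, spindle-to-bar distance 0.191 against 0.190 expected. Grinder yaw is about -10°. I'll hover over the brass spacer and look with the wrist camera.

```bash
python3 - <<'E'
from h import *
for y in (155,-25): print(y,robot.ik([.4705,.2968,.17],down(np.radians(y))),robot.ik([.489,-.0626,.2],down(np.radians(y))))
o=down(np.radians(155)) 
q=robot.ik([.4705,.2968,.17],o)
if q is None or abs(q[5])>2.5: o=down(np.radians(-25))
robot.move_to([.4705,.2968,.17],o)
s=robot.read_state();print(s['clock'],s['eef_pos'],s['tool_rot'],s['joint_positions'])
c=robot.camera_info('wrist');im,d=robot.read_camera('wrist')
print(c['intrinsics'].tolist(), (-c['R'].T@c['t']),c['R'][2])
np.savez('w1.npz',im=im,d=d,**c);cv2.imwrite('pics/w1.png',im[:,:,::-1])
E
```

```text
155 [ 4.38597563e-01  3.50630057e-01  1.66853787e+00 -4.44089210e-16
  1.12242473e+00 -6.95866451e-01] [-0.26754211  0.22914824  1.76458864  0.          1.14785577 -1.40200613]
-25 [ 4.38597563e-01  3.50630057e-01  1.66853787e+00 -8.88178420e-16
  1.12242473e+00  2.44572620e+00] [-2.67542111e-01  2.29148242e-01  1.76458864e+00 -8.88178420e-16
  1.14785577e+00  1.73958653e+00]
1.7 [0.47010656 0.29762394 0.17014546] [-6.78616758e-01 -3.06733632e+00 -7.44936343e-04] [ 4.39956506e-01  3.50470558e-01  1.66837018e+00  4.73803973e-04
  1.12252893e+00 -6.95580073e-01]
[[325.19226210127806, 0.0, 276.4220326444791], [0.0, 325.19226210127806, 203.56310398423335], [0.0, 0.0, 1.0]] [0.4036782 0.3299189 0.3312636] [ 0.24872219 -0.11426675 -0.96181099]
```

View pics/w1.png

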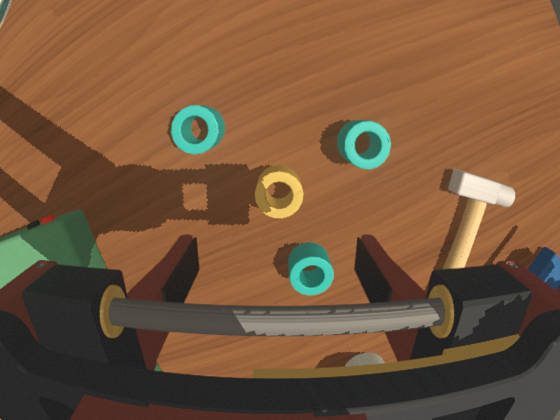

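```bash
cat >> h.py <<'E'
def fproj(c,X):
    p=c['R']@np.asarray(X)+c['t'];r=np.hypot(p[0],p[1]);th=np.arctan2(r,p[2])
    return c['intrinsics'][:2,2]+p[:2]/r*th*c['intrinsics'][0,0]
E
python3 - <<'E'
from h import *
f=dict(np.load('w1.npz'));c=f;im=f['im']
print('tcp px',fproj(c,[.4701,.2976,.17]),'brass pred',fproj(c,[.4705,.2968,.04]))
g=cv2.cvtColor(im,cv2.COLOR_RGB2HSV)[150:235,240:320]
bw=((g[:,:,0]>17)&(g[:,:,0]<32)&(g[:,:,1]>100)&(g[:,:,2]>190))
cs,_=cv2.findContours(bw.astype(np.uint8),cv2.RETR_CCOMP,cv2.CHAIN_APPROX_NONE)
for k in cs:
    if len(k)>30:
        e=cv2.fitEllipse(k);print(e, len(k)); ctr=(e[0][0]+240,e[0][1]+150);print(ctr,onz(fray(c,ctr),.04))
v=im[140:250,220:340].copy();cv2.imwrite('pics/w1c.png',cv2.resize(np.hstack([v,np.pad(np.repeat((bw*255).astype(np.uint8)[:,:,None],3,2),((0,25),(0,0),(0,0)))]),None,fx=4,fy=4)[:,:,::-1])
E
```

```text
tcp px [273.63305062 253.06416128] brass pred [274.00342769 194.89492199]
((40.02667999267578, 44.493629455566406), (42.06360626220703, 43.69819641113281), 19.080303192138672) 185
(280.0266799926758, 194.4936294555664) [0.47250074 0.30200926 0.04      ]
```

View pics/w1c.png

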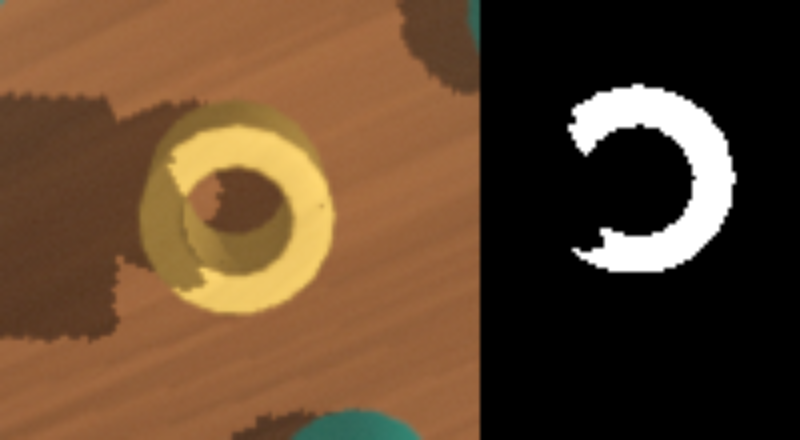

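The wrist view is biased about 4 px in u: the finger midline is at 277.5 but the TCP projects to 273.6. That accounts for most of the difference between the wrist and top estimates, so I'll use the top+scene triangulation and grasp.

```bash
python3 - <<'E'
from h import *
o=down(np.radians(155))
p=np.array([.4708,.2970])
robot.servo_line([*p,.06],o,rate=.15)
robot.servo_line([*p,.011],o,rate=.06)
s=robot.read_state();print(s['clock'],s['eef_pos'],s['ft_force'])
robot.grasp(30)
s=robot.read_state();print(s['clock'],s['eef_pos'],s['ft_force'],s['grip_width'])
robot.servo_line([*p,.08],o,rate=.12)
s=robot.read_state();print(s['clock'],s['eef_pos'],s['ft_force'],s['ft_torque'],s['grip_width'])
c=robot.camera_info('wrist');im,d=robot.read_camera('wrist')
np.savez('w2.npz',im=im,d=d,**c);cv2.imwrite('pics/w2.png',im[:,:,::-1])
E
```

```text
3.6 [0.47101363 0.29708501 0.01113987] [-0.62800863  0.63898871 -0.11085511]
4.3333 [0.47109468 0.29726248 0.01113866] [0.02499887 1.13296566 0.80799496] 0.04566412902191934
5.0583 [0.47017913 0.29662205 0.07947514] [ 0.14697452  0.0897189  -3.25999937] [ 0.01750068 -0.01076791 -0.01351503] 0.045911176989161
```

View pics/w2.png

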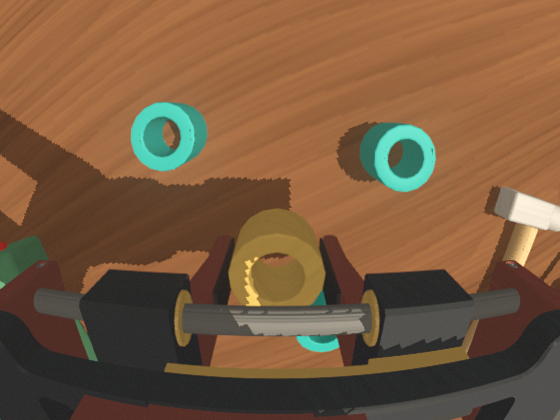

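```bash
python3 - <<'E'
from h import *
o=down(np.radians(155))
robot.servo_line([.4708,.297,.19],o,rate=.25)
robot.move_to([.4886,-.0628,.19],o)
robot.servo_line([.4886,-.0628,.15],o,rate=.1)
robot.wait(.2)
s=robot.read_state();print(s['clock'],s['eef_pos'],s['ft_force'],s['grip_width'])
for n in ('wrist','top','scene'):
    c=robot.camera_info(n);im,d=robot.read_camera(n)
    np.savez(f'{n}3.npz',im=im,d=d,**c);cv2.imwrite(f'pics/{n}3.png',im[:,:,::-1])
    if n=='scene': cv2.imwrite('pics/scene3c.png',cv2.resize(im[130:250,210:340],None,fx=5,fy=5,interpolation=cv2.INTER_CUBIC)[:600,:,::-1])
E
```

```text
7.8 [ 0.48924622 -0.06288049  0.15069999] [ 0.95835452  0.50882287 -2.81952673] 0.04575032444195663
```

View pics/wrist3.png

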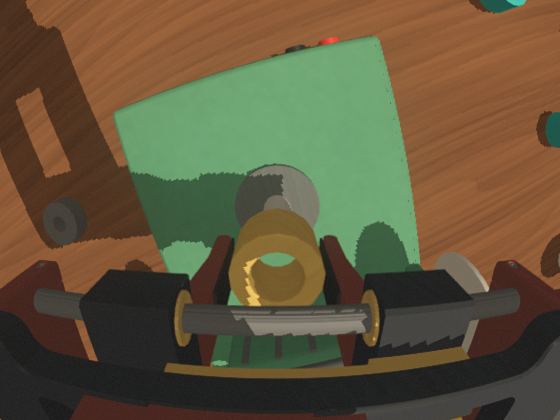

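View pics/scene3c.png

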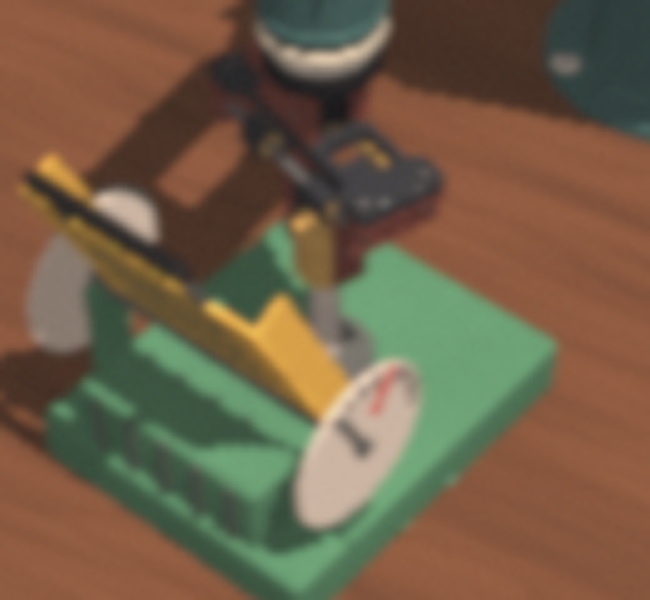

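```bash
python3 - <<'E'
from h import *
c=dict(np.load('wrist3.npz'));im=c['im']
a=np.linspace(0,2*np.pi,73)
v=cv2.resize(im[150:310,200:350],None,fx=4,fy=4,interpolation=cv2.INTER_CUBIC)
X0=np.array([.4892,-.0629])
def ring(cx,cy,z,r,col):
    P=np.array([fproj(c,[cx+r*np.cos(t),cy+r*np.sin(t),z]) for t in a]);print(z,r,P.min(0),P.max(0))
    cv2.polylines(v,[np.int32((P-[200,150]+.5)*4)],True,col,1)
ring(.4890,-.0626,.058,.035,(255,0,0))
ring(*X0,.1797,.023,(0,0,255));ring(*X0,.1797,.013,(0,0,255));ring(*X0,.1397,.023,(255,255,255))
cv2.imwrite('pics/w3o.png',v[:600,:,::-1])
E
```

```text
0.058 0.035 [231.86577669 162.17984351] [317.5260336 244.5813534]
0.1797 0.023 [223.69985572 232.92781368] [322.82723764 319.07833578]
0.1797 0.013 [245.12279934 253.79486796] [301.34776316 302.50374789]
0.1397 0.023 [233.95083194 206.73812591] [313.65277681 279.96390363]
```

View pics/w3o.png

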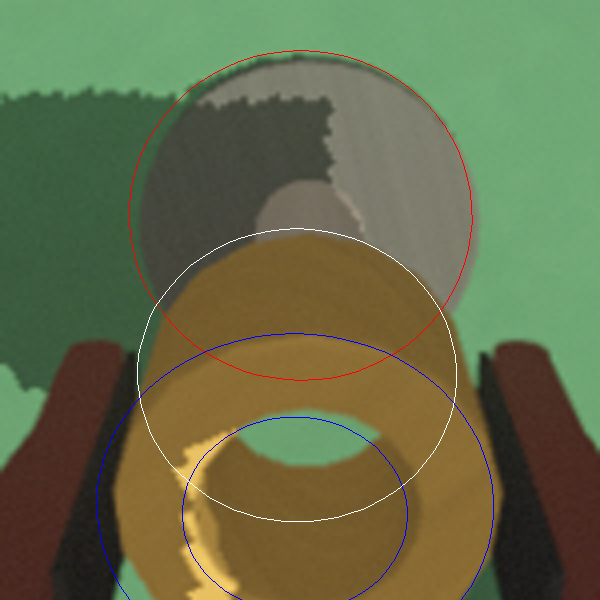

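The rim offsets of the held spacer and the flange agree with one common camera shift of about 1.5–1.8 mm, so the spacer is aligned to within about 1 mm. I'll lower it in small steps and check the wrist force at each one.

```bash
python3 - <<'E'
from h import *
o=down(np.radians(155))
b=robot.read_state()['ft_force']
for z in (.131,.125,.119,.110,.095,.082,.075):
    robot.servo_line([.4888,-.0628,z],o,rate=.05)
    s=robot.read_state();f=s['ft_force']-b;print(z,round(s['clock'],2),s['eef_pos'].round(4),f.round(1),s['ft_torque'].round(2),round(s['grip_width'],4))
    if abs(f).max()>10: print('stop');break
E
```

```text
0.131 8.48 [ 0.4885 -0.0628  0.1306] [-0.6  0.1 -0.1] [-0.02  0.03 -0.01] 0.046
0.125 8.75 [ 0.4886 -0.0627  0.1247] [-0.4  0.2 -1.6] [-0.05 -0.   -0.03] 0.0459
0.119 9.02 [ 0.4888 -0.0628  0.1187] [-0.7  0.8 -0.3] [-0.04 -0.06 -0.01] 0.0461
0.11 9.35 [ 0.4888 -0.0628  0.1097] [-0.3 -0.2 -0. ] [-0.07 -0.18  0.07] 0.0465
0.095 9.8 [ 0.4888 -0.0628  0.0946] [ 0.6  0.6 -1.4] [-0.08 -0.2  -0.01] 0.0463
0.082 10.21 [ 0.4888 -0.0628  0.0817] [ 0.7  1.3 -1.4] [-0.2  -0.27 -0.01] 0.0453
0.075 10.5 [ 0.4888 -0.0628  0.0747] [ 0.9 -0.9 -1.5] [-0.16 -0.29 -0.03] 0.0462
```

```bash
python3 - <<'E'
from h import *
o=down(np.radians(155))
b=robot.read_state()['ft_force']
for z in np.arange(.073,.0635,-.001):
    robot.servo_line([.4888,-.0628,z],o,rate=.03)
    s=robot.read_state();f=s['ft_force']-b;print(z.round(4),round(s['clock'],2),s['eef_pos'].round(4),f.round(1),s['ft_torque'].round(2),round(s['grip_width'],4))
    if f[2]>7: print('contact');break
E
```

```text
0.073 10.75 [ 0.4888 -0.0628  0.073 ] [-0.4  1.2  0.4] [-0.11 -0.21  0.02] 0.046
0.072 11.0 [ 0.4888 -0.0628  0.072 ] [0.1 1.2 0.4] [-0.06 -0.28 -0.04] 0.0459
0.071 11.25 [ 0.4888 -0.0628  0.071 ] [-0.4  1.7  0.9] [-0.09 -0.26 -0.01] 0.0461
0.07 11.5 [ 0.4888 -0.0628  0.0699] [-0.1  1.6  1.1] [-0.1  -0.2   0.01] 0.0457
0.069 11.75 [ 0.4888 -0.0628  0.0691] [-0.1  1.1  3.3] [-0.05 -0.14 -0.01] 0.046
0.068 12.0 [ 0.4889 -0.0628  0.069 ] [-3.6  1.7 15.3] [ 0.02  0.4  -0.02] 0.0459
contact
```

Contact comes at TCP z 0.069, which is the expected home height. Now I'll release, retreat straight up and check.

```bash
python3 - <<'E'
from h import *
o=down(np.radians(155))
robot.ungrasp()
s=robot.read_state();print(s['clock'],s['eef_pos'],s['ft_force'],s['grip_width'])
robot.servo_line([.4888,-.0628,.12],o,rate=.1)
robot.servo_line([.4888,-.0628,.26],o,rate=.25)
s=robot.read_state();print(s['clock'],s['eef_pos'],s['ft_force'])
robot.move_to([.44,-.05,.40],down(np.radians(80))) if robot.ik([.44,-.05,.40],down(np.radians(80))) is not None else None
s=robot.read_state();print(s['clock'],s['eef_pos'],s['joint_positions'])
for n in ('wrist','top','scene'):
    c=robot.camera_info(n);im,d=robot.read_camera(n)
    np.savez(f'{n}4.npz',im=im,d=d,**c);cv2.imwrite(f'pics/{n}4.png',im[:,:,::-1])
    if n=='scene': cv2.imwrite('pics/scene4c.png',cv2.resize(im[130:250,190:340],None,fx=5,fy=5,interpolation=cv2.INTER_CUBIC)[:600,:,::-1])
for y in (80,-100):
    for p in ([.676,-.097,.303],[.676,-.097,.4],[.491,-.064,.294]): print(y,p,robot.ik(p,down(np.radians(y))))
E
```

```text
12.8 [ 0.48879415 -0.06279721  0.06796848] [-0.19369909  0.54854666 -0.78682828] 0.0877113152596111
14.175 [ 0.48789811 -0.06256435  0.25856929] [-0.53210336 -0.06846438 -0.32423843]
15.3667 [ 0.43962759 -0.04991254  0.39854289] [-2.69404963e-01  1.56242443e-03  1.53596151e+00 -4.75328819e-06
  1.60667185e+00 -9.60258836e-02]
80 [0.676, -0.097, 0.303] [-2.43579969e-01  4.27612898e-01  1.20373032e+00 -4.44089210e-16
  1.51024943e+00 -6.90470439e-02]
80 [0.676, -0.097, 0.4] [-2.43579969e-01  3.93495593e-01  1.03495504e+00 -4.44089210e-16
  1.71314202e+00 -6.90470439e-02]
80 [0.491, -0.064, 0.294] [-2.69217233e-01  1.43830481e-01  1.62656710e+00 -4.44089210e-16
  1.37119508e+00 -9.46843077e-02]
-100 [0.676, -0.097, 0.303] None
-100 [0.676, -0.097, 0.4] None
-100 [0.491, -0.064, 0.294] None
```

View pics/wrist4.png

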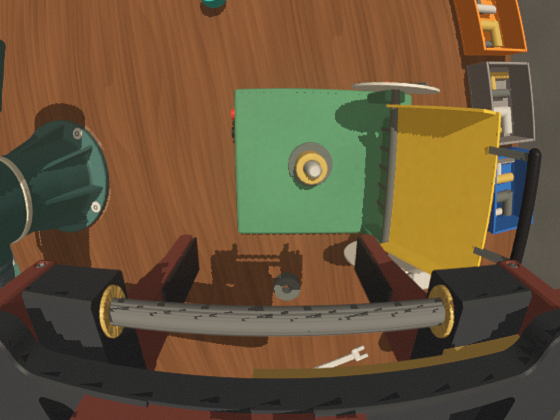

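View pics/scene4c.png

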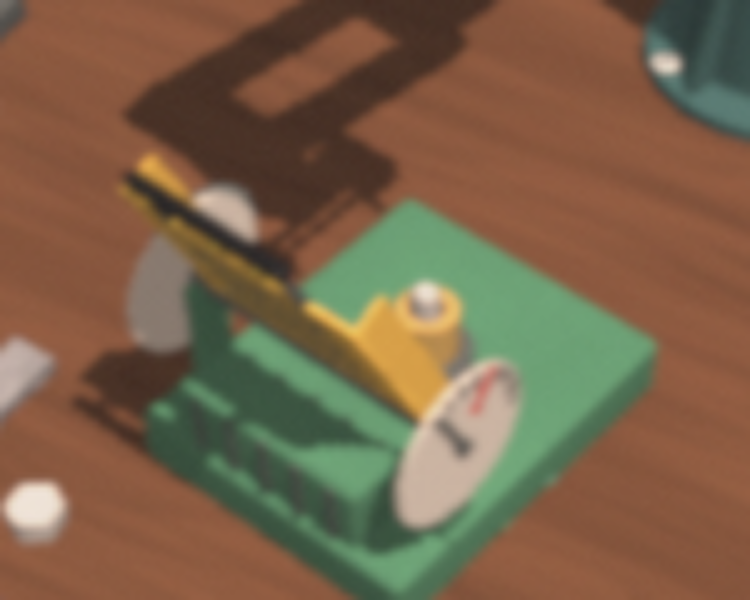

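The spacer sits on the flange with the spindle tip showing through its bore (wrist (313,168), scene crop (427,298)). Next I'll triangulate the bar and hover over it.

```bash
python3 - <<'E'
from h import *
T=robot.camera_info('top');S=robot.camera_info('scene')
A=tri(ray(T,(276,140.2)),ray(S,(247.5,183)));B=tri(ray(T,(333,149.3)),ray(S,(215.3,165.5)))
print(A,B,(A[0]+B[0])/2)
sp=np.array([.489,-.0626]);y=np.radians(-9.9);print('model bar',sp+.1895*np.array([np.cos(y),np.sin(y)]))
robot.move_to([.676,-.096,.385],down(np.radians(80.1)))
s=robot.read_state();print(s['clock'],s['eef_pos'])
n='wrist'
c=robot.camera_info(n);im,d=robot.read_camera(n)
np.savez(f'{n}5.npz',im=im,d=d,**c)
im=im.copy()
for X in ([.6757,-.0952,.3213],[.685,-.039,.3213],[.667,-.1564,.3213],s['eef_pos']):
    p=fproj(c,X);print(p);cv2.circle(im,tuple(int(q) for q in p),3,(255,0,255),1)
cv2.imwrite(f'pics/{n}5.png',im[:,:,::-1])
E
```

```text
(array([ 0.68331774, -0.03651012,  0.32540925]), np.float64(0.005529213145008296)) (array([ 0.66702182, -0.15614831,  0.32262286]), np.float64(0.00016007620279904125)) [ 0.67516978 -0.09632922  0.32401606]
model bar [ 0.67567822 -0.09518056]
16.4667 [ 0.67520758 -0.09582177  0.38520001]
[274.99634581 218.60620169]
[274.22777703 140.01480855]
[277.52500042 291.55968011]
[273.81140753 256.8897727 ]
```

View pics/wrist5.png

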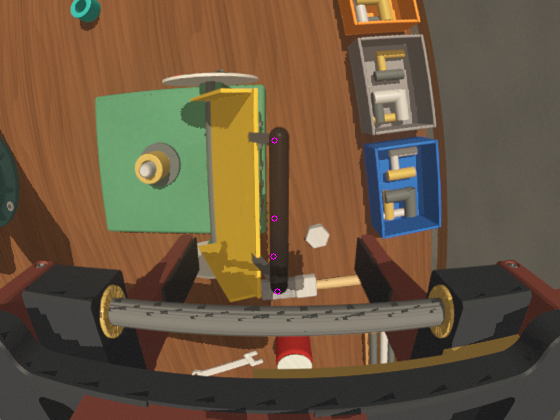

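```bash
python3 - <<'E'
from h import *
c=dict(np.load('wrist5.npz'));im=c['im']
cv2.imwrite('pics/w5c.png',cv2.resize(im[110:310,220:340],None,fx=3,fy=3,interpolation=cv2.INTER_CUBIC)[:600,:,::-1])
m=im.max(2)<60
for v in range(118,306,6):
    u=np.where(m[v,255:300])[0]
    print(v,(u.min()+255,u.max()+255) if len(u) else None,end=';')
# axis points on bar
for uv in [(279,128),(279,295),(279,135),(279,264)]: print(uv,onz(fray(c,(uv[0]-4,uv[1])),.3213))
E
```

```text
118 None;124 None;130 None;136 None;142 None;148 None;154 None;160 None;166 None;172 None;178 None;184 None;190 None;196 None;202 (np.int64(287), np.int64(287));208 None;214 None;220 None;226 (np.int64(286), np.int64(286));232 (np.int64(271), np.int64(286));238 (np.int64(271), np.int64(286));244 (np.int64(271), np.int64(287));250 (np.int64(271), np.int64(287));256 (np.int64(270), np.int64(287));262 (np.int64(270), np.int64(287));268 (np.int64(270), np.int64(287));274 (np.int64(270), np.int64(287));280 (np.int64(270), np.int64(287));286 (np.int64(271), np.int64(286));292 (np.int64(275), np.int64(282));298 None;304 None;(279, 128) [ 0.68696051 -0.03086993  0.3213    ]
(279, 295) [ 0.66444015 -0.15928803  0.3213    ]
(279, 135) [ 0.68612491 -0.03565538  0.3213    ]
(279, 264) [ 0.66932491 -0.1315202   0.3213    ]
```

View pics/w5c.png

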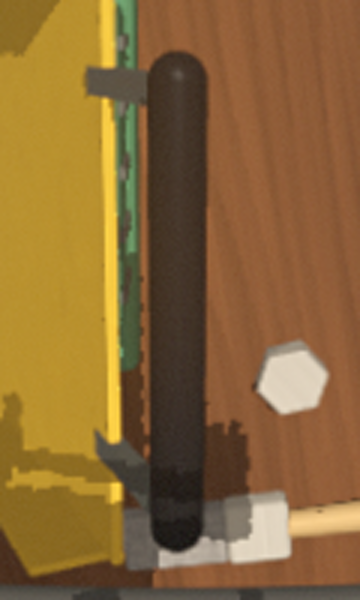

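Corrected for the wrist bias, the bar centre is at (0.676,-0.095), which matches the model, and its u of 279 falls between the fingers. Descend and pinch.

```bash
python3 - <<'E'
from h import *
o=down(np.radians(80.1))
robot.servo_line([.6759,-.0952,.303],o,rate=.1)
s=robot.read_state();print(s['clock'],s['eef_pos'],s['ft_force'])
robot.grasp(25)
s=robot.read_state();print(s['clock'],s['eef_pos'],s['ft_force'],s['ft_torque'],s['grip_width'])
robot.wait(.3)
s=robot.read_state();print(s['clock'],s['eef_pos'],s['ft_force'],s['ft_torque'],s['grip_width'])
c=robot.camera_info('wrist');im,d=robot.read_camera('wrist');cv2.imwrite('pics/w6.png',im[:,:,::-1])
E
```

```text
17.4833 [ 0.67631248 -0.09533004  0.30386299] [ 0.38837769  1.43106083 -0.06366422]
18.6167 [ 0.67611237 -0.09524242  0.30304909] [ 1.24367354 -0.44310333 -0.06960909] [-0.07828408 -0.09551105  0.01595767] 0.013733212638997152
18.9167 [ 0.67605754 -0.09522495  0.30308921] [ 1.47887765  0.06366943 -0.54752133] [-0.06487822 -0.12236964  0.01789811] 0.013463119703428882
```

View pics/w6.png

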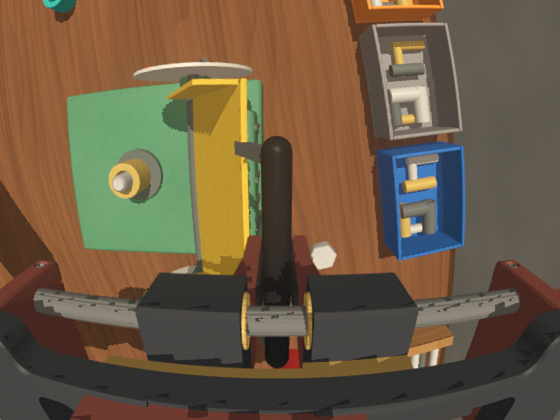

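The pinch is good, at 13.5 mm opening on the 14 mm bar. Now I'll swing the guard along its arc.

```bash
cat >> h.py <<'E'
YAW=np.radians(-9.9);UX=np.array([np.cos(YAW),np.sin(YAW)])
def arc(th): # TCP for guard angle th (deg), start 115
    t,t0=np.radians(th),np.radians(115)
    r=.2*(-np.cos(t)+np.cos(t0));h=.2*(np.sin(t)-np.sin(t0))
    return [*(np.array([.6761,-.0952])+r*UX),.3030+h]
E
python3 - <<'E'
from h import *
o=down(np.radians(80.1))
for th in (109,103,97,91):
    robot.servo_line(arc(th),o,rate=.05)
    s=robot.read_state();print(th,round(s['clock'],2),(s['eef_pos']-arc(th)).round(4),s['ft_force'].round(1),s['ft_torque'].round(2),round(s['grip_width'],4))
    if abs(s['ft_force']).max()>25: print('stop');break
E
```

```text
109 19.53 [ 0.     -0.0001  0.0005] [2.3 0.  1.2] [-0.22 -0.45 -0.02] 0.0136
103 20.1 [-0.0002  0.0001  0.0003] [ 2.  -0.3  4.5] [-0.13 -0.31 -0.03] 0.0131
97 20.67 [-0.0006  0.0002 -0.0002] [ 1.2 -0.3  1.5] [-0.09 -0.24 -0.04] 0.0133
91 21.23 [-0.0006  0.0002 -0.0003] [ 1.   0.9 -1.1] [-0.03 -0.25 -0.02] 0.0132
```

```bash
python3 - <<'E'
from h import *
o=down(np.radians(80.1))
for th in (85,79,73,67,63,60):
    robot.servo_line(arc(th),o,rate=.05)
    s=robot.read_state();print(th,round(s['clock'],2),(s['eef_pos']-arc(th)).round(4),s['ft_force'].round(1),s['ft_torque'].round(2),round(s['grip_width'],4))
    if abs(s['ft_force']).max()>25: print('stop');break
robot.wait(.3)
for n in ('wrist','top','scene'):
    c=robot.camera_info(n);im,d=robot.read_camera(n)
    np.savez(f'{n}7.npz',im=im,d=d,**c);cv2.imwrite(f'pics/{n}7.png',im[:,:,::-1])
    if n=='scene': cv2.imwrite('pics/scene7c.png',cv2.resize(im[130:250,190:340],None,fx=5,fy=5,interpolation=cv2.INTER_CUBIC)[:600,:,::-1])
E
```

```text
85 21.8 [-0.0003  0.0001  0.0002] [0.2 1.  1.9] [ 0.06 -0.08  0.03] 0.0132
79 22.37 [-0.0005  0.0001 -0.0003] [ 0.6  0.8 -0.4] [ 0.08 -0.17 -0.02] 0.0134
73 22.93 [-0.0004  0.0001 -0.0002] [ 1.2  2.  -1.8] [ 0.14 -0.14 -0.03] 0.0134
67 23.5 [-0.0004  0.0001 -0.0001] [-0.6  1.1 -1.7] [ 0.16 -0.09  0.02] 0.0138
63 23.93 [-0.0006  0.0002 -0.0001] [-0.9  1.5  0.6] [ 0.23 -0.02  0.01] 0.0133
60 24.29 [-0.0005  0.0001 -0.0002] [-0.9  2.2  0.5] [ 0.28 -0.06 -0.  ] 0.0129
```

View pics/scene7c.png

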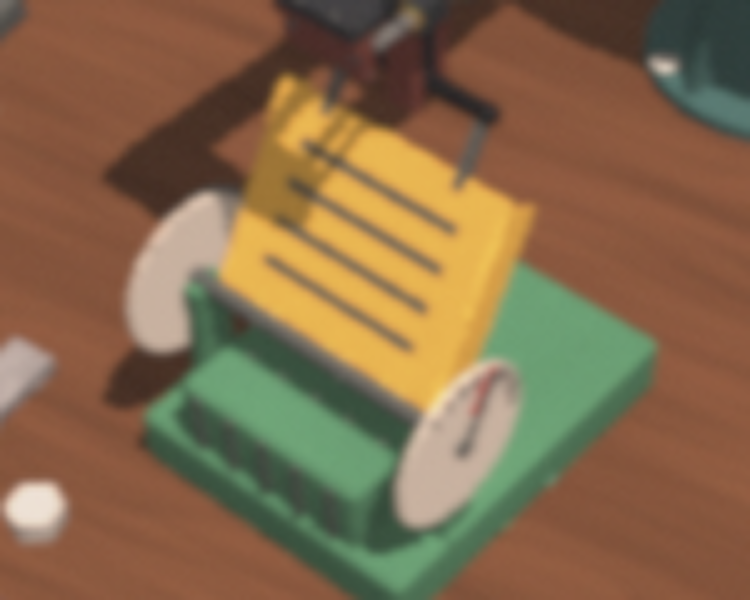

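View pics/wrist7.png

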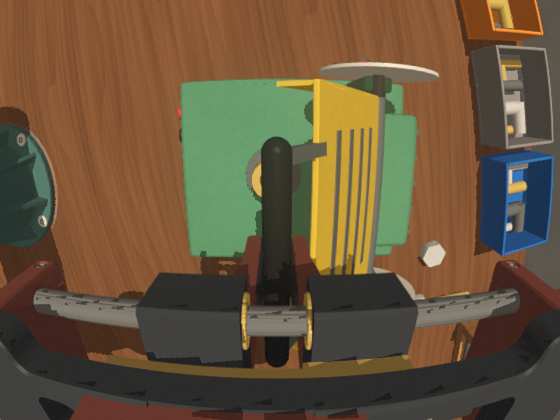

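View pics/top7.png

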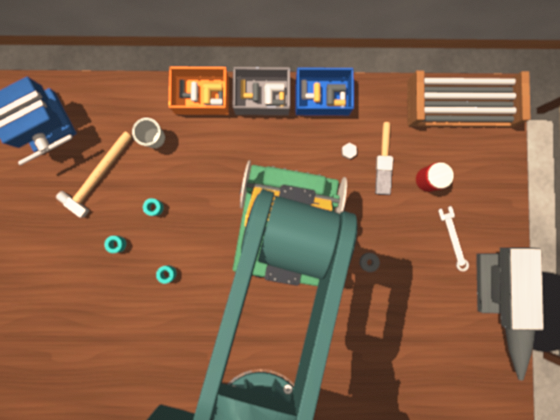

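```bash
python3 - <<'E'
from h import *
a=np.load('scene0.npz')['im'][198:240,264:298];b=np.load('scene7.npz')['im'][198:240,264:298]
cv2.imwrite('pics/sc.png',cv2.resize(np.hstack([a,b]),None,fx=11,fy=11,interpolation=cv2.INTER_CUBIC)[:,:,::-1])
s=robot.read_state();p=s['eef_pos']
# angle of bar from hinge derived from spindle
H=np.array([.489,-.0626])+.105*UX
r=(p[:2]-H)@UX;h=p[2]+.0183-.140;print(s['clock'],'angle',np.degrees(np.arctan2(h,-r)),np.hypot(r,h),s['grip_width'],s['dq'].round(4),s['ft_force'].round(1))
E
```

```text
24.7417 angle 60.123030764746254 0.1998866413972678 0.01339371410520728 [-0.0008 -0.0005 -0.0002  0.0007 -0.0001  0.0017] [-0.7  3.6  1. ]
```

View pics/sc.png

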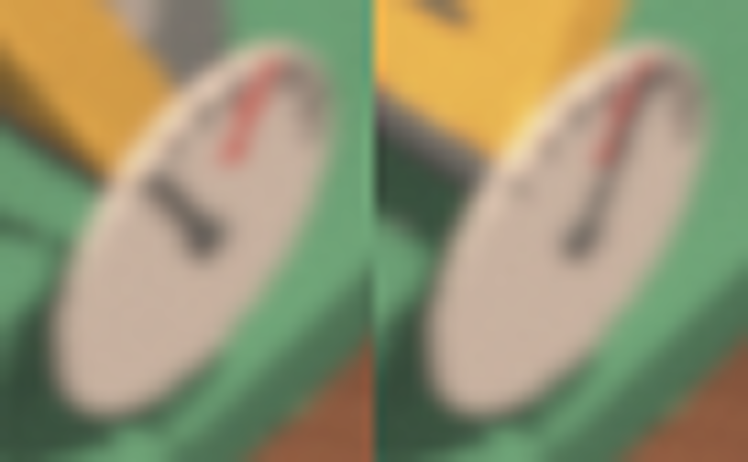

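By eye the pointer sits slightly to one side of the tick's centre, so I'll quantify that with the calibration before handing in.

```bash
python3 - <<'E'
from h import *
S=robot.camera_info('scene')
H=np.array([.489,-.0626])+.105*UX;UY=np.array([-UX[1],UX[0]])
A=np.load('scene0.npz')['im'].astype(float);B=np.load('scene7.npz')['im'].astype(float)
# white disc centroid in image, -> y offset of scale plane
m=(B.min(2)>120)&(B.max(2)<256);m2=np.zeros_like(m);m2[198:240,264:298]=m[198:240,264:298]
for yy in (.12,.125,.13,.135,.14):
    print(yy,proj(S,[*(H+yy*UY),.14]), blobs(m2,100)[0][0][:4],end=' ')
    E=np.array([proj(S,[*(H+yy*UY+.06*np.cos(t)*UX),.14+.06*np.sin(t)]) for t in np.linspace(0,6.28,60)]);print(E.min(0),E.max(0))
yy=.13
def img2ang(u,v,y):
    o,d=ray(S,(u,v));n=np.r_[UY,0];s=(np.r_[H+y*UY,.14]-o)@n/(d@n);P=o+d*s-np.r_[H,.14]
    return np.degrees(np.arctan2(P[2],-(P[:2]@UX))),np.hypot(P[2],P[:2]@UX)*1e3
# resample polar maps
for yy in (.122,.126,.130):
  for nm,I in (('A',A),('B',B)):
    out=[]
    for r in (.025,.03,.035,.04,.045,.05):
        th=np.arange(30,135,1.)
        P=np.array([proj(S,[*(H+yy*UY-r*np.cos(np.radians(t))*UX),.14+r*np.sin(np.radians(t))]) for t in th]).astype(np.float32)
        val=cv2.remap(I.astype(np.float32),P[:,0].reshape(1,-1),P[:,1].reshape(1,-1),cv2.INTER_LINEAR)[0]
        red=np.clip(val[:,0]-val[:,1]-45,0,None);lum=val[:,0]; dk=np.clip(np.median(lum)-25-lum,0,None)
        w=(th>40)&(th<80);red=red*w;dk=dk*(((th>40)&(th<85)) if nm=='B' else ((th>95)))
        out.append((int(r*1e3),round((red*th).sum()/max(red.sum(),1e-6),1),round((dk*th).sum()/max(dk.sum(),1e-6),1)))
    print(yy,nm,'(r,red,dark)',out)
E
```

```text
0.12 [282.10282093 218.77174411] [269, 201, 26, 34] [269.6392541 202.1031564] [294.0073543 235.1187578]
0.125 [283.32038199 219.55833886] [269, 201, 26, 34] [270.86393024 202.87148787] [295.21951682 235.92775432]
0.13 [284.54212438 220.34763493] [269, 201, 26, 34] [272.09291247 203.64249389] [296.43575522 236.73950988]
0.135 [285.76806969 221.13964625] [269, 201, 26, 34] [273.32622352 204.41618844] [297.65609009 237.55403863]
0.14 [286.99823963 221.93438686] [269, 201, 26, 34] [274.56388632 205.1925856 ] [298.88054217 238.3713548 ]
0.122 A (r,red,dark) [(25, np.float64(61.8), np.float64(118.2)), (30, np.float64(67.1), np.float64(117.7)), (35, np.float64(68.8), np.float64(117.5)), (40, np.float64(66.9), np.float64(117.4)), (45, np.float64(66.8), np.float64(117.5)), (50, np.float64(67.0), np.float64(117.7))]
0.122 B (r,red,dark) [(25, np.float64(0.0), np.float64(0.0)), (30, np.float64(68.2), np.float64(56.9)), (35, np.float64(0.0), np.float64(59.4)), (40, np.float64(66.4), np.float64(58.9)), (45, np.float64(68.6), np.float64(56.7)), (50, np.float64(69.6), np.float64(51.8))]
0.126 A (r,
[... 375 characters left out ...]
 np.float64(79.0), np.float64(70.9)), (40, np.float64(0.0), np.float64(71.3)), (45, np.float64(75.3), np.float64(0.0)), (50, np.float64(76.1), np.float64(64.1))]
0.13 A (r,red,dark) [(25, np.float64(0.0), np.float64(122.2)), (30, np.float64(0.0), np.float64(122.1)), (35, np.float64(0.0), np.float64(121.2)), (40, np.float64(79.0), np.float64(120.3)), (45, np.float64(78.7), np.float64(119.7)), (50, np.float64(77.5), np.float64(119.2))]
0.13 B (r,red,dark) [(25, np.float64(0.0), np.float64(0.0)), (30, np.float64(0.0), np.float64(0.0)), (35, np.float64(0.0), np.float64(0.0)), (40, np.float64(0.0), np.float64(80.5)), (45, np.float64(0.0), np.float64(81.5)), (50, np.float64(0.0), np.float64(0.0))]
```

```bash
python3 - <<'E'
from h import *
S=robot.camera_info('scene')
H=np.array([.489,-.0626])+.105*UX;UY=np.array([-UX[1],UX[0]])
A=np.load('scene0.npz')['im'].astype(float);B=np.load('scene7.npz')['im'].astype(float)
def pd(t,y=.12):
    f=lambda r:proj(S,[*(H+y*UY-r*np.cos(np.radians(t))*UX),.14+r*np.sin(np.radians(t))])
    return f(.05)-f(.0)
ths=np.arange(20,140,.5);dirs=np.degrees([np.arctan2(-pd(t)[1],pd(t)[0]) for t in ths])
def line(w,nm):
    v,u=np.nonzero(w>0);ww=w[v,u];c=np.array([u@ww,v@ww])/ww.sum();X=np.c_[u,v]-c
    L,E=np.linalg.eigh((X*ww[:,None]).T@X/ww.sum());d=E[:,1];d=d*(-np.sign(d[1]))
    a=np.degrees(np.arctan2(-d[1],d[0]));k=np.argmin(abs((dirs-a+180)%360-180));print(nm,'c',c.round(1),'imgdir',a.round(1),'-> angle',ths[k],'len',(np.sqrt(L)*3.46).round(1))
box=np.zeros(A.shape[:2]);box[199:224,270:296]=1
LA,LB=A.sum(2)/3,B.sum(2)/3
# restrict to interior of disc
uu,vv=np.meshgrid(np.arange(560),np.arange(420));E=np.array([proj(S,[*(H+.119*UY+.052*np.cos(t)*UX),.14+.052*np.sin(t)]) for t in np.linspace(0,6.28,60)])
D=np.zeros(A.shape[:2],np.uint8);cv2.fillPoly(D,[np.int32(E.round())],1)
line(np.clip(A[:,:,0]-A[:,:,1]-60,0,None)*D,'red A')
line(np.clip(LB-LA-25,0,None)*D,'pointer A')
line(np.clip(LA-LB-25,0,None)*D,'pointer B')
line(np.clip(A[:,:,1]-B[:,:,1]-25+0,0,None)*D*(np.clip(A[:,:,0]-B[:,:,0]-25,0,None)>0),'pointer B(R)')
for t in (55,60,65,115): print(t,np.interp(t,ths,dirs).round(1))
E
```

```text
red A c [286.1 207.8] imgdir 69.5 -> angle 60.5 len [1.  6.2]
pointer A c [279.6 216.2] imgdir 128.2 -> angle 114.5 len [2.4 5.3]
pointer B c [285.  213.2] imgdir 68.8 -> angle 59.5 len [1.2 9. ]
pointer B(R) c [284.5 214.4] imgdir 70.6 -> angle 62.5 len [1.3 4.5]
55 66.8
60 69.2
65 71.8
115 129.5
```

Measured by direction, the red tick reads 60.5° and the pointer 59.5°. Kinematics give 60.1°, so the sideways offset is parallax. The teal rings, collar, nut, brush, wrench, cans and hammer are all where they were in the top view. Handing in.

```bash
python3 - <<'E'
from h import *
s=robot.read_state();print(s['clock'],s['eef_pos'].round(4),s['grip_width'],s['ft_force'].round(1))
robot.finish_job()
E
```

```text
24.7417 [ 0.4944 -0.0635  0.295 ] 0.01339371410520728 [-0.7  3.6  1. ]
the job is handed in; nothing more can be done
```

The brass spacer is home on the flange and released, and the gripper is holding the guard still at about 60°. I handed the job in at 24.7 s of the 72 s allowed.

- **Spacer:** It slid down with no jamming and made contact at the expected height, 58 mm above the bench. I let go only after that contact. Pictures afterwards show it on the flange with the spindle tip through its bore.
- **Guard:** I pinched the bar on its stop with a 25 N grip and swung it along its arc without letting go. Three readings of the final angle:
  - 60.1° from the arm's position
  - 59.5° from the pointer direction on the scale
  - 60.5° from the red mark, measured the same way

  Wrist force stayed under 5 N during the swing and while holding.
- **Everything else:** I compared the final top picture with the first by eye, and nothing else had moved.

**Checks that disagreed:**
- The wrist camera put the spacer about 5 mm from where the top and scene cameras did. Most of this is a bias of roughly 4 pixels, seen against the finger midline, so I used the other two cameras and cross-checked the fit before lowering.
- One of the rougher fits of the pointer gave 62.5°, still within tolerance.
- A first attempt to read the scale around a fixed centre was too sensitive to where that centre lay, so I discarded it.

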